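Return the tree-ring measuring stage to its end stop and zero the readout

TASK

Bring the tree-ring measuring stage back to zero: with a fingertip press down the red release pad on the carriage and, keeping it held down, push the carriage along the bed until it rests against the black rubber buffers of the end stop at the encoder end (away from the crank), then let the pad come up so that the carriage is locked there. After that press the yellow zero key on the readout fully in and let it go. Only press and push, grip nothing, never force the carriage, and leave the other keys and everything lying or standing on the bench where they are.

Things in the scene. Friction and masses are not known exactly. Their poses are not given: they have to be found in the camera images.
- stage: tree-ring measuring stage, fixed: grey bed 110 mm wide (its x), 500 mm long (its y), end blocks 52 mm high; small black crank at its -y end (not used), black encoder box at its +y end. Origin: centre of the underside. A dark carriage, 124 x 140 mm, top at 50 mm, slides along y; on its +x half a clamped wooden core (up to 79 mm high), on its -x half the red release
- end_stop (a point): end stop: the point midway between the faces of the two black rubber buffers on the stage's +y end block (stage y +212 mm, 43 mm above the bench) that the carriage's edge comes to rest against; axes parallel to the stage's
- carriage (a joint): place of the carriage along the bed, m: 0 = crank end, 0.270 = against the end stop; grows towards the stage's +y. With the release pad up it is locked wherever it stands (with about 1 mm of play) by a half nut in the lead screw's thread: do not force it; with the pad down it slides with about 2 N of friction and stays where it is left
- release_top (a point): centre of the top of the red release pad, 30 mm (stage x) by 42 mm (stage y), 80 mm above the bench when up, at stage x -30 mm, stage y = joint carriage - 128 mm; it rides on the carriage and moves straight down. Its housing, 44 x 64 mm, is 10 mm lower. Axes parallel to the stage's. Nothing stands on its -y side
- thumb_plate (a point): centre of the upper edge of the aluminium thumb plate's face: an upright 44 mm wide, 6 mm thick, standing just ahead of the pad on its +y side, face 26 mm from the pad's centre, top 12 mm above the pad's. A fingertip on the pad pushes the carriage towards +y by pressing sideways on this face, or by friction on the pad alone. Axes parallel to the stage's
- release (a joint): how far the red pad is pressed, m: 0 = up (carriage locked), 0.006 = fully down; sprung, 5 N to start it moving, 9 N fully down. The half nut clears the thread from about 0.004 on; let up, it drops into the next thread (one every 7 mm; one lies exactly at the end stop) and locks again
- readout: white readout box, fixed to the bench: 130 mm (its x) by 170 mm (its y), key deck 34 mm high; a display wall 72 mm high stands on its +x side (from x = +29 mm). Three round keys in a row along its y, 52 mm apart, at x = -30 mm. Origin: centre of the underside
- key_zero_top (a point): centre of the top of the yellow zero key, diameter 20 mm, 44 mm above the bench when up (10 mm proud of the deck), at the readout's x -30 mm, y +52 mm; axes parallel to the readout's
- key_zero (a joint): how far the yellow zero key is pressed, m: 0 = up, 0.004 = fully in; sprung, 1.5 N to start, 4 N fully in; moves straight down
- key_mode (a joint): the same for the grey key in the middle of the row (readout y 0): leave alone
- key_print (a joint): the same for the grey key at the other end of the row (readout y -52 mm): leave alone
- media_bottle: clear glass bottle with blue screw cap, 86 mm across, 170 mm tall; loose, leave alone. Origin: centre of its underside
- amber_bottle: amber glass reagent bottle with black cap, 72 mm across, 150 mm tall; loose, leave alone. Origin: centre of its underside
- wash_bottle: white plastic bottle with red cap, 70 mm across, 160 mm tall; loose, leave alone. Origin: centre of its underside
- petri_dish: flat clear petri dish with a bit of leaf, 90 mm across, 17 mm high; loose, leave alone. Origin: centre of its underside
- forceps: steel forceps lying flat, 140 x 20 x 8 mm, long axis its x; loose, leave alone. Origin: centre of its underside
- marker: white marker pen with green cap lying flat, 130 mm long, 17 mm thick, long axis its x; loose, leave alone. Origin: centre of its underside
- spare_core: loose wooden strip with a tree core glued on it, lying flat, 160 x 16 x 15 mm, long axis its x; loose, leave alone. Origin: centre of its underside
There are look-alikes about, which are no part of the job. Leave any green look-alike of the readout alone.

How it is judged:
By the outcome, as a careful person would: the job done as asked, in the order asked, and still so for the second after the job is handed in, with the robot touching nothing.
It also fails if it takes over 54 s, if anything falls off the work surface, if the arm or the gripper's body presses on something with over 40 N, if the wrist force passes 120 N, or if a joint passes its speed limit or range.

ROBOT

A 6-joint arm with a two-finger parallel gripper is mounted at the origin on the work surface. World frame = base frame: x ahead of the robot, y to its left, z up, the work surface at z = 0. Lengths are in mm, angles in rad, forces in N, time in s.
With the tool pointing down it reaches from about 275 to 825 mm from the base axis. Payload 4.9 kg.
Tool frame: the origin (TCP) lies at the very end of the fingers, on their centre line; the grasp point (between the pads) lies 19 mm behind it; z points along the fingers, y is the line along which they close (so a half turn about z gives the same grasp; the last joint's range is limited). The gripper opens to 85 mm and grips with 20 to 120 N. Pads are 22 mm wide; open, the fingers measure 114 mm over their backs; the gripper's body (76 mm by 85 mm) begins 54 mm behind the grasp point. The pads swing forward as they close: fully open they stand 13 mm farther back than shut.
Start: joints at [-1.293, 0.326, -0.193, 1.052, 0, 1.437], TCP at [220.156, -504.034, 231.281] pointing down, gripper open.
Joint ranges: [-2.65, 2.65], [-0.97, 1.79], [-1.3, 1.35], [-1.93, 2.1], [-1.47, 1.37], [-3.14, 3.14]. Speed limits (rad/s): [2.57, 2.57, 3.14, 3.14, 3.14, 3.14].

INTERFACE

Orientations are given as [roll, pitch, yaw] about the fixed x, y, z axes, in that order (R = Rz(yaw) Ry(pitch) Rx(roll)).
In Python, from bench import bot, solve_ik, imaging gives the robot as it stands. Calls block until the motion is done:
- bot.move_ptp(position, orientation): joint-space move of the TCP to a pose.
- bot.movel(position, rot=None, max_speed=150, threshold=None): straight line of the TCP; rot=None keeps the orientation; max_speed is the mean speed in mm/s. With threshold (N) it stops when the force on the tool has changed by that much, and returns True; else False.
- bot.move_j(angles): joint-space move.
- bot.grip(opening, effort=None): opening from 0.0 (shut) to 1.0 (fully open); effort is the grip in N (None keeps the last); returns when the fingers have stopped.
- bot.dwell(seconds).
- solve_ik(position, orientation): joint angles nearest the present ones, or None.
- bot.get_state(): the state.
- imaging.capture(name): name is "scene" or "top" or "wrist"; returns the picture (400x640x3 uint8, blue, green, red); there is no depth.
- imaging.camera_model(name): a dict with "K" (3x3 intrinsics, pixels), "k1" (the pictures are not rectified: a ray, as slopes to the right and down, at radius r is drawn at 1 + k1 r^2 times it, then the intrinsics apply), "position" and "rotation" of the camera in the world. Camera axes: x right, y up, looking along -z (the intrinsics and any distortion apply to the point x, -y, -z); pixel columns grow to the right and rows downward; lengths in mm; the calibration is good to about 2 mm. A picture is of the moment at which its call begins: read the wrist's pose just before it. camera_model takes no time and is no camera call; for the wrist camera it gives the pose at the moment of the call.
A pose or a line that the arm cannot do raises bot.IKError and nothing moves.
- bot.sign_off(): hands the job in; it is judged then, once.
The state is a dict: "t": time; "qpos": joint angles; "joint_velocities": joint speeds; "effort": joint torques, N m; "tcp_pos": TCP position; "orientation": TCP orientation; "contact_force": force on the tool from outside, world axes, zero at the start; "wrist_torque": the same for the moment, N m; "opening": opening from 0.0 (shut) to 1.0 (fully open); "gripper_force": force on a finger pad.
Only numpy, scipy, OpenCV 4.12 (cv2) and the standard library are available. Lean on these libraries where they do the work, as an engineer would, in place of code of your own. Each camera call takes 0.05 s, during which the arm holds its last target. There are 200 camera calls.

## Working session

There is one attempt and no reset: what is moved stays moved. The work goes in short steps, each a Python script; the robot and the scene stay as the last script left them, time stands still between calls to the robot, and variables do not carry over. Pictures are saved under pics/ and viewed, at most 10 in all, crops included, and the job is handed in when it is done.

```bash
mkdir -p pics; ls; python3 - <<'E'
from bench import bot, imaging
import cv2
for n in ("scene","top"):
    cv2.imwrite(f"pics/{n}0.png",imaging.capture(n))
    m=imaging.camera_model(n);print(n,m)
print(bot.get_state())
E
```

```text
pics
scene {'K': array([[413.90551018,   0.        , 314.72248213],
       [  0.        , 413.90551018, 193.36052635],
       [  0.        ,   0.        ,   1.        ]]), 'k1': 0.005617158259699543, 'position': array([1541.08623983, -105.39710877,  774.64521185]), 'rotation': array([0.96457362, 0.01416937, 1.49760573])}
top {'K': array([[464.63379484,   0.        , 313.0804136 ],
       [  0.        , 464.63379484, 197.50561504],
       [  0.        ,   0.        ,   1.        ]]), 'k1': -0.020998929565683038, 'position': array([ 339.14808747,  -40.89939408, 1173.3700995 ]), 'rotation': array([ 0.16515504, -0.0124123 , -1.55479462])}
{'t': 0.1, 'qpos': array([-1.29317606e+00,  3.26871951e-01, -1.93487869e-01,  1.05200267e+00,
       -9.47463495e-06,  1.43660902e+00]), 'joint_velocities': array([-0.00109314, -0.0032579 ,  0.0040606 , -0.00032667, -0.00149944,
        0.00031925]), 'effort': array([ 8.28313969e-04, -4.44238579e+01,  2.63038713e+01,  7.91874540e-03,
       -1.06010475e-04,  3.15484108e-06]), 'tcp_pos': array([ 220.01566496, -503.50393258,  230.57743617]), 'orientation': array([-3.14003930e+00, -2.00140107e-04,  4.11807423e-01]), 'contact_force': array([-0.34895205, -0.7124377 , -0.22663181]), 'wrist_torque': array([ 0.0146574 ,  0.04038192, -0.03735198]), 'gripper_force': 0.0, 'opening': 0.9979058965863123}
```

View pics/top0.png

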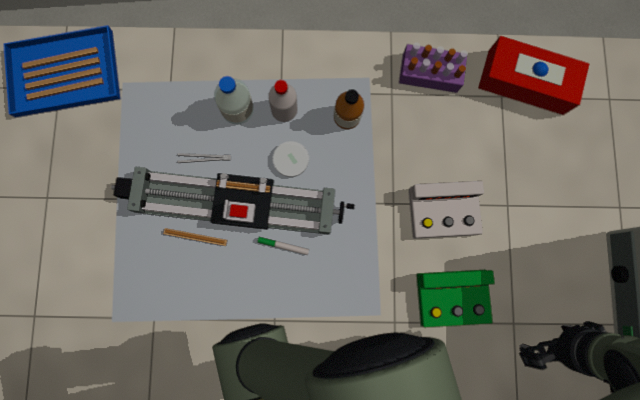

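View pics/scene0.png

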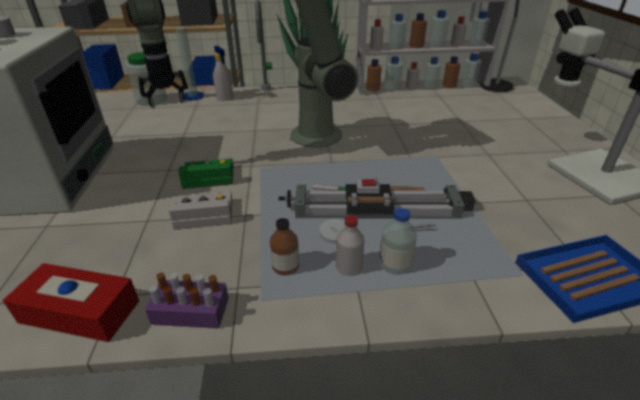

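Candidates in the top view:
- **Red pad:** the pad on the carriage is at (238,211). The red cap at (281,87) and the red box at (535,75) aren't it.
- **Yellow key:** the white readout's key is at (428,222). The one at (436,312) belongs to the green look-alike, so I'll leave it.

The stage's encoder box is at (122,188) and the crank at (345,208), so +y points left in the image, which is world +y.

```bash
cat > h.py <<'E'
import numpy as np, cv2
from scipy.spatial.transform import Rotation as R
from bench import bot, solve_ik, imaging
def ray(m,uv,z):
    K=m["K"]; d=np.array([(uv[0]-K[0,2])/K[0,0],(uv[1]-K[1,2])/K[1,1]])
    s=d.copy()
    for _ in range(5): s=d/(1+m["k1"]*(s@s))
    v=rot(m)@np.array([s[0],-s[1],-1]); p=np.array(m["position"])
    return p+v*(z-p[2])/v[2]
def rot(m): return R.from_euler("xyz",m["rotation"]).as_matrix()
def blobs(img,lo,hi,amin=20):
    h=cv2.cvtColor(img,cv2.COLOR_BGR2HSV)
    k=cv2.inRange(h,lo,hi)
    n,_,st,c=cv2.connectedComponentsWithStats(k)
    return [(c[i].round(1),st[i]) for i in range(1,n) if st[i][4]>=amin]
RED=((0,170,80),(6,255,255)); YEL=((20,150,100),(35,255,255))
E
python3 - <<'E'
from h import *
m=imaging.camera_model("top"); im=cv2.imread("pics/top0.png")
for c,s in blobs(im,*RED): print("red",c,s,ray(m,c,80).round(1))
for c,s in blobs(im,*YEL,8): print("yel",c,s,ray(m,c,44).round(1))
for n,uv,z in [("L block",(138,189),52),("R block",(327,211),52),("key mode",(448,222),44),("key print",(469,220),44),("media",(233,115),0),("amber",(347,120),0),("ro wall",(447,190),72)]: print(n,ray(m,uv,z).round(1))
big=cv2.resize(im[140:260,100:500],None,fx=2,fy=2,interpolation=cv2.INTER_CUBIC)
cv2.imwrite("pics/topcrop.png",big)
E
```

```text
red [538.4  70.3] [ 489   36  100   69 3044] [ 858.6 -617.2   80. ]
red [280.6  86.1] [275  80  12  13 121] [800.9  33.7  80. ]
red [238.2 210.7] [230 205  18  13 194] [486.7 125.5  80. ]
yel [427.8 222.1] [424 219   8   8  49] [ 471.5 -334.3   44. ]
yel [436.4 312.1] [433 308   8   9  58] [ 256.3 -349.9   44. ]
L block [539.6 377.4  52. ]
R block [493.6 -86.3  52. ]
key mode [ 472.6 -384.3   44. ]
key print [ 478.4 -436.5   44. ]
media [751.6 162.3   0. ]
amber [ 743.8 -138.5   -0. ]
ro wall [ 547.2 -375.8   72. ]
```

View pics/topcrop.png

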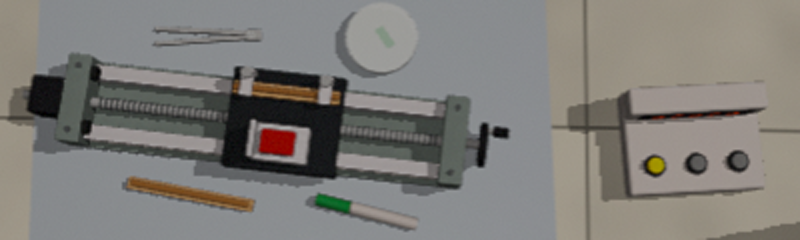

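The crop confirms both targets: red pad at crop (277,142) with the thumb plate on its left (+y), and yellow key at crop (655,165) on the white readout. Next I'll move above the pad and refine with the wrist camera.

```bash
python3 - <<'E'
from h import *
O=[np.pi,0,1.472]
bot.grip(0.0,20)
bot.move_ptp([475,100,230],O)
s=bot.get_state();m=imaging.camera_model("wrist");im=imaging.capture("wrist")
cv2.imwrite("pics/w1.png",im)
print(s["t"],s["tcp_pos"],s["orientation"],s["qpos"],s["opening"],m["position"],m["rotation"])
for c,st in blobs(im,*RED,200): print("red",c,st,ray(m,c,80).round(1))
E
```

```text
3.2 [475.27673546  99.3337675  229.9872389 ] [3.14145582e+00 1.86681709e-04 1.47074389e+00] [ 5.39976698e-02  2.08150327e-01 -3.56537187e-01  1.00600224e+00
 -2.05467595e-04  1.72484641e+00] -0.0004746222127424036 [483.42896622 181.40144989 371.36617294] [-0.3253427   0.00086655 -0.1010794 ]
red [325.7 159.4] [ 312  141   28   39 1004] [486.2 128.6  80. ]
```

View pics/w1.png

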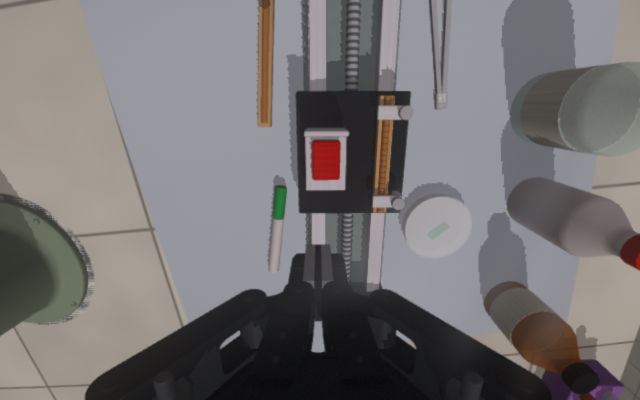

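The wrist view shows the pad at (326,159), its thumb plate at (326,132) and the approach side clear. Both views agree to about 3 mm. Next I'll press the pad.

```bash
cat >> h.py <<'E'
U=np.array([0.0987,0.9951,0]); O=[np.pi,0,1.472]
def rep(l):
    s=bot.get_state(); print(l,"t",round(s["t"],2),s["tcp_pos"].round(1),"F",s["contact_force"].round(1)); return s
E
python3 - <<'E'
from h import *
P=np.array([486.4,127,80])+4*U
bot.movel(P+[0,0,16],O,150); rep("above")
print(bot.movel(P+[0,0,-3],None,20,threshold=2.5)); s=rep("touch")
z=s["tcp_pos"][2]
bot.movel([P[0],P[1],80-5.2],None,25); bot.dwell(.2); rep("down")
cv2.imwrite("pics/w2.png",imaging.capture("wrist"))
E
```

```text
above t 4.32 [487.4 130.9  96.6] F [-0.3  0.3  0.2]
True
touch t 5.08 [486.6 130.9  79.4] F [-0.7 -0.3  3.1]
down t 5.62 [486.6 130.9  75.2] F [-2.6 -0.1  7.9]
```

View pics/w2.png

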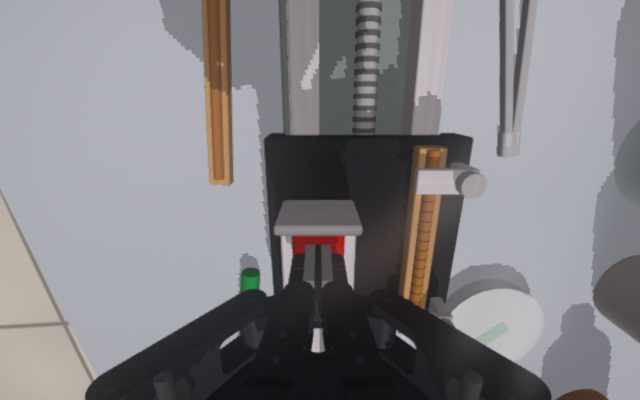

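Finger on the pad (318,245), plate ahead at (318,215), about 4.5 mm down. A touch deeper, then push: first gently onto the plate, then the long slide, then slowly to the stop.

```bash
python3 - <<'E'
from h import *
P=np.array([486.4,127,74.3])
bot.movel(P+4*U,None,20); rep("deep")
print(bot.movel(P+17*U,None,20,threshold=8)); rep("plate")
cv2.imwrite("pics/w3.png",imaging.capture("wrist"))
print(bot.movel(P+60*U,None,40,threshold=10)); rep("go")
E
```

```text
deep t 5.92 [486.7 130.9  74.8] F [-2.8 -0.9  7.5]
False
plate t 6.72 [487.9 143.8  74.7] F [-2.5 -0.7  7.7]
False
go t 7.99 [492.  186.7  74.8] F [-2.5 -0.5  8.4]
```

View pics/w3.png

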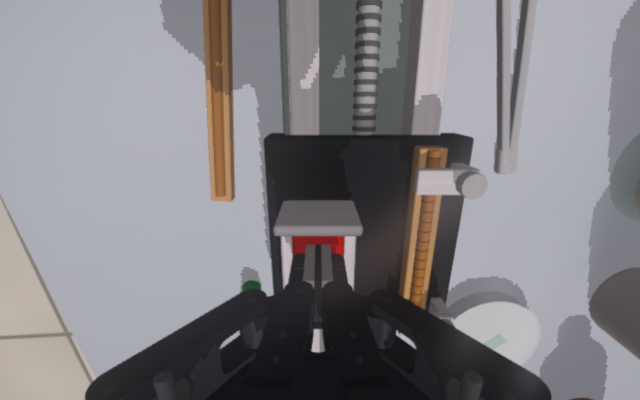

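The carriage follows the finger by friction (plate still at (318,215) in the picture). Continue.

```bash
python3 - <<'E'
from h import *
P=np.array([486.4,127,74.3])
print(bot.movel(P+155*U,None,60,threshold=8)); rep("go")
print(bot.movel(P+190*U,None,15,threshold=4)); rep("stop"); bot.dwell(.1); rep("hold")
cv2.imwrite("pics/w4.png",imaging.capture("wrist"))
E
```

```text
False
go t 9.72 [501.1 281.3  74.7] F [-2.8 -0.9  8.3]
True
stop t 11.02 [503.  298.3  74.9] F [-1.2 -1.5  7.5]
hold t 11.12 [503.  298.3  75.1] F [-1.6 -1.   7.5]
```

View pics/w4.png

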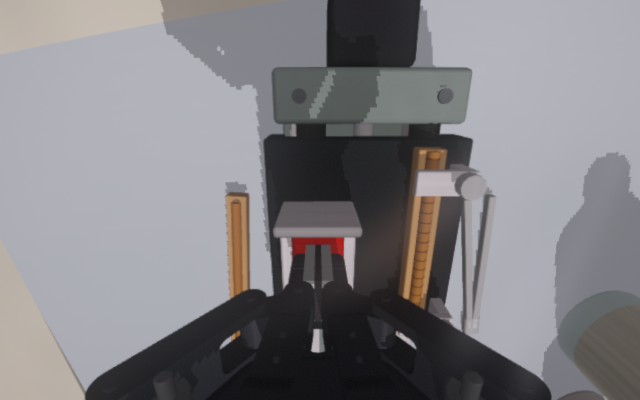

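The carriage edge (row 135) is at the buffers (312,130) and (425,130), and the force has relaxed. A further gentle creep will confirm the contact.

```bash
python3 - <<'E'
from h import *
s=rep("a"); p=s["tcp_pos"].copy(); p[2]=74.3
for i in range(1,8):
    r=bot.movel(p+1.5*i*U,None,10,threshold=5); s=rep(f"{i} {r}")
    if r or s["contact_force"]@U<-5: break
bot.dwell(.1); rep("hold")
im=imaging.capture("wrist")
cv2.imwrite("pics/w5.png",im[50:300,200:520])
E
```

```text
a t 11.17 [502.9 298.3  75.1] F [-1.9 -0.7  8.3]
1 False t 11.48 [502.9 298.4  74.7] F [-1.4 -4.6  8.1]
2 False t 11.78 [503.1 299.6  74.7] F [-1.4 -5.7  7.5]
hold t 11.88 [503.2 299.5  74.7] F [-1.8 -4.2  8.1]
```

View pics/w5.png

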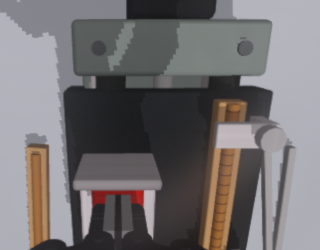

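Sideways force rises to about 5 N, twice the sliding friction, with no travel, so the carriage is against the buffers. Next I'll lift straight up, check, and go over the readout.

```bash
python3 - <<'E'
from h import *
p=bot.get_state()["tcp_pos"].copy()
bot.movel([p[0],p[1],100],None,40); rep("up")
bot.movel([p[0],p[1],230],None,150)
m=imaging.camera_model("wrist");im=imaging.capture("wrist"); cv2.imwrite("pics/w6.png",im)
for c,st in blobs(im,*RED,200): print("red",c,st,ray(m,c,80).round(1))
bot.move_ptp([445,-334,180],[np.pi,0,0.0]); rep("ro")
m=imaging.camera_model("wrist");im2=imaging.capture("wrist")
for c,st in blobs(im2,*YEL,50): print("yel",c,st,ray(m,c,44).round(1))
cv2.imwrite("pics/w7.png",np.hstack([cv2.resize(im,(400,250)),cv2.resize(im2,(400,250))]))
E
```

```text
up t 12.72 [503.  299.6  99.8] F [ 0.2 -0.3 -0.1]
red [318.6 190.5] [306 173  26  36 922] [502.2 295.8  80. ]
ro t 16.07 [ 445.6 -333.3  180.1] F [0.3 0.5 0.1]
yel [318.8 166.5] [309 157  20  20 306] [ 470.7 -334.    44. ]
```

View pics/w7.png

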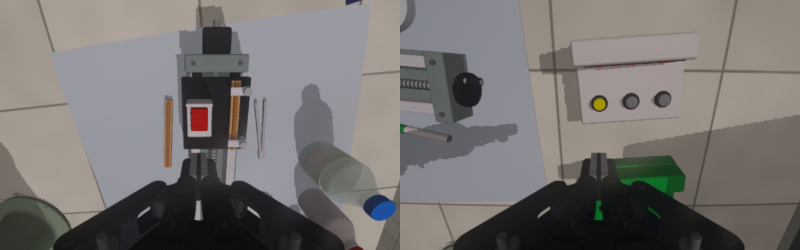

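Left: the carriage sits against the end block with the pad up, having moved 168 mm. Right: the yellow key is at (599,103) on the white readout, and two views agree on (471, -334). Next I'll press it.

```bash
python3 - <<'E'
from h import *
bot.movel([471,-334,60],None,150); rep("above")
print(bot.movel([471,-334,42],None,20,threshold=1.2)); rep("touch")
for z in (40,39.3,38.6,38,37.4,36.8):
    bot.movel([471,-334,z],None,15); s=rep(z)
    if s["contact_force"][2]>7: break
bot.dwell(.3); rep("in")
bot.movel([471,-334,60],None,40); rep("out")
bot.movel([471,-334,200],None,150)
m=imaging.camera_model("wrist");im2=imaging.capture("wrist")
bot.dwell(.1)
cv2.imwrite("pics/w8.png",np.hstack([cv2.resize(imaging.capture("top"),(400,250)),cv2.resize(im2,(400,250))])); rep("end")
E
```

```text
above t 17.08 [ 471.4 -334.4   60.7] F [ 0.5 -0.4  0.2]
True
touch t 17.88 [ 470.8 -333.8   42.7] F [-0.  -1.2  1.9]
40 t 18.2 [ 470.8 -333.9   40.1] F [-1.7  1.6  4.6]
39.3 t 18.45 [ 470.8 -333.9   40. ] F [-2.7  1.7 10.6]
in t 18.75 [ 470.8 -333.9   40. ] F [-1.7  1.4 10.2]
out t 19.42 [ 471.  -333.9   59.9] F [-0.9 -0.1  0.4]
end t 20.7 [ 470.6 -333.6  199. ] F [-0.1  0.4 -0.5]
```

View pics/w8.png

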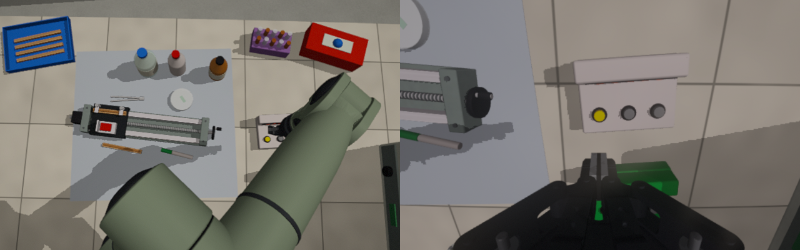

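The key bottomed out at z = 40 with 10 N and came back up. The carriage is at the encoder end and everything else is where it was. Handing in.

```bash
python3 -c "
from bench import bot
print(bot.sign_off())"
```

```text
the job is handed in; nothing more can be done
None
```

I pushed the carriage against the end stop with the release pad held down and let the pad up to lock it. I then pressed the yellow zero key fully in and released it, and handed the job in at about 21 s.

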